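# Put the eyelets away

## Task

The small eyelet tin stands with its lid up in one of the two open drawers of the low chest. With the fingertips only, first fold the tin's lid down until it is shut, and then push that drawer gently but fully home with the tin in it. Leave the other drawer, with the roll of tape, open as it is, pick nothing up and disturb nothing else on the bench.

Things in the scene. Friction and masses are not known exactly. Their poses are not given: they have to be found in the camera images.
- chest: Low wooden chest, 162 mm deep (x), 360 wide (y), 72 high, with two drawers side by side, fixed on a dark plinth on the bench; the plinth is 2 to 45 mm high. Origin: centre of the chest's underside (top of the plinth). Its +x axis points to its back; its front face is the plane x = -81 mm; +y is its left as seen from the robot.
- drawer_left (a joint): Opening of the drawer on the chest's +y side (m): 0 is fully home, at most 0.15; grows as it slides out along the chest's -x. About 1.5 N of friction, plus light damping; it stays where it is left. Drawer: inside 147 mm wide, side walls 30 mm high with upper edge 40 mm, floor 15 mm above the chest's underside.
- drawer_right (a joint): Opening of the drawer on the chest's -y side; like drawer_left.
- left_front (a point): Middle of the outer face of the left drawer's front, 36 mm above the chest's underside; moves with the drawer. The front is a panel 180 mm wide, 16 thick, 8 to 64 mm above that underside, with a finger notch 63 mm wide in its upper edge (solid there up to 50 mm); no handle. Fully home, the outer face is at chest x = -97 mm.
- right_front (a point): The same point of the right drawer's front panel.
- tin: Loose flat green metal tin of brass eyelets, 0.12 kg, 91 mm (x) by 123 (y) by 30 high when shut. Origin: centre of its underside, 13 mm above the chest's underside as it stands in the drawer. The lid's hinge runs along the tin's y axis at x = +44 mm, 28 mm above the underside; the tin's +x points to the hinge, roughly to the chest's back.
- tin_lid (a joint): Angle of the tin's lid (rad): 0 shut, 1.92 fully open (leaning back beyond upright). The lid is a light flat plate 124 mm wide that reaches 88 mm from the hinge; it stands open leaning back at the start. The hinge is damped (0.05 N m s, friction 0.01 N m): pushed forward past upright the lid sinks slowly and may stop part-way; a light press near its front edge shuts it.
- tape_roll: Loose roll of masking tape, 104 mm across, 25 high, lying flat in the drawer that must stay open. Origin: centre of its underside.
- thread_spool: Bystander: loose pale spool, 38 mm across, 49 high, standing on top of the chest, behind its middle. Origin: centre of its underside.
- leather_stack: Bystander: loose flat stack of cut parts, 91 x 130 x 13 mm, lying on the bench. Origin: centre of its underside.
- rivet_jar: Bystander: loose jar, 64 mm across, 97 high, standing on the bench. Origin: centre of its underside.
- eyelet_press: Fixed hand press on the bench beside the chest, an obstacle: about 214 mm deep, 110 wide, its lever ball up to 368 mm above the bench. Origin: on the bench under its middle.
- screwdriver: Bystander: loose red-handled screwdriver, 188 mm long, lying on the bench to the robot's right.
Mind the look-alikes: they are no part of the job. There is more than one size of the tin; the one meant has the size given above.

How it is judged:
On the way, in this order (a step that is already met when the one before it is completed fails the run):
1. the tin's lid is shut while its drawer still stands open (((y of tin in the frame of chest above 0 m and value of joint tin_lid below 0.06 rad and value of joint drawer_left above 0.09 m) or (y of tin in the frame of chest below 0 m and value of joint tin_lid below 0.06 rad and value of joint drawer_right above 0.09 m))), for 0.2 s.
2. the drawer with the tin is fully home, the lid still shut (((y of tin in the frame of chest above 0 m and value of joint tin_lid below 0.06 rad and value of joint drawer_left below 0.004 m) or (y of tin in the frame of chest below 0 m and value of joint tin_lid below 0.06 rad and value of joint drawer_right below 0.004 m))), for 0.2 s.
At the end, for the whole second after the job is handed in: The tin's lid is shut (under 0.06 rad), the tin stands flat in its drawer, and that drawer is home within 4 mm and at rest; the other drawer is within 20 mm of where it stood with the tape roll in it; the bystanders are within 30 mm of where they stood (((y of tin in the frame of chest above 0 m and value of joint tin_lid below 0.06 rad and value of joint drawer_left below 0.004 m and distance of right_front from where it was at the start of the episode below 0.02 m and velocity of joint drawer_left between -0.01 and 0.01 m/s) or (y of tin in the frame of chest below 0 m and value of joint tin_lid below 0.06 rad and value of joint drawer_right below 0.004 m and distance of left_front from where it was at the start of the episode below 0.02 m and velocity of joint drawer_right between -0.01 and 0.01 m/s)) and x of tin in the frame of chest above -0.08 m and angle between tin's own z axis and vertical below 0.08 rad and z of tin in the frame of chest below 0.022 m and linear speed of tin below 0.02 m/s and z of tape_roll in the frame of chest below 0.03 m and distance of each of thread_spool, leather_stack, rivet_jar, screwdriver from where it was at the start of the episode below 0.03 m); the robot touches nothing.
It fails at once if the fingers press on the chest or its drawers with more than 45 N (contact force between the fingers and chest above 45 N).
It fails at once if the tin is lifted or tipped (z of tin in the frame of chest above 0.035 m or angle between tin's own z axis and vertical above 0.35 rad).
It fails at once if the roll of tape is lifted or shifted by more than 30 mm (distance of tape_roll from where it was at the start of the episode above 0.03 m).
It fails at once if the other drawer is moved by more than 20 mm ((y of tin in the frame of chest above 0 m and distance of right_front from where it was at the start of the episode above 0.02 m) or (y of tin in the frame of chest below 0 m and distance of left_front from where it was at the start of the episode above 0.02 m)).
It fails at once if a bystander is shifted by more than 30 mm (distance of any of thread_spool, leather_stack, rivet_jar, screwdriver from where it was at the start of the episode above 0.03 m).
It also fails if it takes over 51 s, if anything falls off the work surface, if the arm or the gripper's body presses on something with over 40 N, if the wrist force passes 120 N, or if a joint passes its speed limit or range.

## Robot

A 6-joint arm with a two-finger parallel gripper is mounted at the origin on a cart in front of the work surface, level with it; the furniture and walls round the work are solid. World frame = base frame: x ahead of the robot, y to its left, z up, the work surface at z = 0. Lengths are in m, angles in rad, forces in N, time in s.
With the tool pointing down it reaches from about 0.425 to 0.95 m from the base axis. Payload 3.5 kg.
Tool frame: the origin (TCP) lies at the very end of the fingers, on their centre line; the grasp point (between the pads) lies 19 mm behind it; z points along the fingers, y is the line along which they close (so a half turn about z gives the same grasp; the last joint's range is limited). The gripper opens to 85 mm and grips with 20 to 120 N. Pads are 22 mm wide; open, the fingers measure 114 mm over their backs; the gripper's body (76 mm by 85 mm) begins 54 mm behind the grasp point. The pads swing forward as they close: fully open they stand 13 mm farther back than shut.
Start: joints at [1.067, 0.286, 1.577, -0, 1.279, -0.15], TCP at [0.234, 0.633, 0.231] pointing down, gripper open.
Joint ranges: [-2.77, 2.77], [-0.9, 2.22], [0.21, 2.48], [-1.53, 4.67], [0.24, 2.81], [-2.84, 2.84]. Speed limits (rad/s): [2.79, 2.79, 3.14, 3.14, 3.14, 3.14].

## Interface

Orientations are given as a unit quaternion [x, y, z, w].
In Python, from cell import * gives the robot as it stands.
- The arm moves only by the tool play_rows, never from a script. Its argument "moves" is a list that holds one entry, the list of rows, each a list of 7 numbers: the opening in per cent of the stroke, from 0 (shut) to 100 (fully open), then the shift along the tool's x, y, z in units of 40 mm (1.0 is 40 mm), then the turn, a rotation vector about the tool's x, y, z in units of 6 degrees (1.0 is 6 degrees). A call has 1 to 12 rows; each row shifts and turns the commanded pose from where the row before left it, along the tool's axes as they then stand; what a row does not reach is not made up. A row lasts 1/12 s, in which the tool goes at most 41.7 mm and 7.16 degrees, less where a joint would pass 70% of its speed; a pose out of reach is approached as far as the arm can. A call is refused whole if a number of a shift passes 1 or a number of a turn 1, either way. A call with a gripper value outside its range is refused whole. The fingers move at their own pace and stop on an object; "force" is the grip in N (left out, the last holds). Time passes only in rows, so rows that do not move let the fingers close. It gives the time, the measured TCP pose, the force, the opening and the grip force at its end, in the units of the state.
- get_state(): the state, without advancing time (a new reading comes with each control period).
- read_camera(name): name is "scene" or "top" or "wrist"; returns (picture, depth): 400x640x3 uint8, red, green, blue; 400x640 float32, m along the optical axis (not along the pixel's ray), 0 where there is no reading.
- get_calibration(name): a dict with "fx", "fy", "cx", "cy" (pixels), "R" (3x3) and "t" (3): a world point X has camera coordinates R X + t. Camera axes: x right, y down, z forward; pixel columns grow to the right and rows downward; lengths in m; the calibration is good to about 2 mm. A picture is of the moment at which its call begins: read the wrist's pose just before it. get_calibration takes no time and is no camera call; for the wrist camera it gives the pose at the moment of the call.
- sign_off(): hands the job in; it is judged then, once.
The state is a dict: "time_s": time; "q": joint angles; "qd": joint speeds; "joint_efforts": joint torques, N m; "tcp_pos": TCP position; "ee_rot": TCP orientation; "ft_force": force on the tool from outside, world axes, zero at the start; "wrist_torque": the same for the moment, N m; "gripper_width": finger opening in m; "grasp_force": force on a finger pad.
Only numpy, scipy, OpenCV 4.12 (cv2) and the standard library are available. Lean on these libraries where they do the work, as an engineer would, in place of code of your own. Each camera call takes 0.05 s, during which the arm holds its last target. There are 200 camera calls.

## Working session

There is one attempt and no reset: what is moved stays moved. The work goes in short steps, Python scripts to look and compute and a tool call to move; the robot and the scene stay as the last step left them, time stands still between calls to the robot, and variables do not carry over. Pictures are saved under pics/ and viewed, at most 10 in all, crops included, and the job is handed in when it is done.

Besides the shell and the picture viewer there is one more tool, called after "Call:" as name([rows], argument=value, ...), one row to a line, values as JSON. play_rows: Moves the arm, as the interface text tells. Its arguments: {"type":"object","properties":{"moves":{"type":"array"},"force":{"type":"number"}},"required":["moves"]}

```bash
mkdir -p pics; cat > h.py <<'E'
from cell import *
import numpy as np, cv2
def snap(n,f):
    im,d=read_camera(n); c=get_calibration(n)
    cv2.imwrite(f'pics/{f}.png',im[:,:,::-1]); np.savez(f'pics/{f}.npz',im=im,d=d,**{k:np.array(c[k]) for k in c})
def cloud(f):
    z=np.load(f'pics/{f}.npz'); d=z['d']; v,u=np.mgrid[:400,:640]
    P=np.stack([(u-z['cx'])/z['fx']*d,(v-z['cy'])/z['fy']*d,d],-1)
    return (P-z['t'])@z['R'], d>0, z['im']
E
python3 - <<'E'
from h import *
snap('scene','s0'); snap('top','t0')
s=get_state(); print(s['tcp_pos'],s['ee_rot'],s['time_s'])
E
```

```text
[0.23353699 0.63267247 0.23007   ] [ 1.75982849e-01  9.84392637e-01 -1.02564926e-03 -3.48373350e-04] 0.1
```

View pics/s0.png

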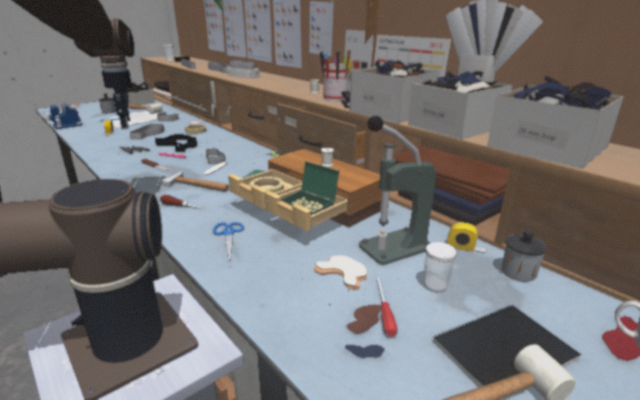

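View pics/t0.png

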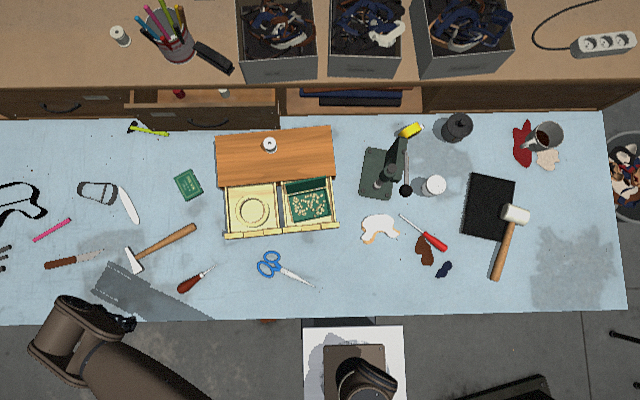

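Candidates are the open green tin in the right-hand drawer, top (308,200) and scene (315,190), and the shut green tin loose on the bench at top (188,184), which is the look-alike. I choose the one in the drawer. The tape roll is in the left drawer at (252,210), the press is at (382,175), and the spool is at (269,143).

```bash
python3 - <<'E'
from h import *
P,ok,im=cloud('t0')
def p(u,v): print((u,v),P[v,u].round(3))
for u,v in [(220,140),(330,128),(222,176),(330,172),(275,172),(275,140),(228,237),(338,229),(255,234),(312,230),(282,233),(308,184),(290,181),(325,181),(308,205),(284,217),(333,215),(252,203),(310,222),(345,222),(365,195),(395,150),(405,190),(188,184),(253,222)]: p(u,v)
b=cv2.resize(im[115:255,200:420],None,fx=3.6,fy=3.6,interpolation=cv2.INTER_CUBIC)
cv2.imwrite('pics/tc.png',b[:,:,::-1])
# chest top fit
m=ok&(P[...,2]>.10)&(P[...,2]<.13)&(P[...,0]>.5)&(abs(P[...,1]-.15)<.3)
m[:, :205]=0;m[:,345:]=0
m[180:]=0
q=P[m]; print(len(q),q[:,2].mean(),cv2.minAreaRect(q[:,:2].astype(np.float32)))
print(cv2.boxPoints(cv2.minAreaRect(q[:,:2].astype(np.float32))))
# press extents
m=ok&(P[...,2]>.03)&(P[...,2]<.4); m[:,:352]=0; m[:,412:]=0; m[:138]=0; m[205:]=0
q=P[m]; print('press',np.percentile(q,[1,99],axis=0).round(3))
E
```

```text
(220, 140) [0.731 0.399 0.118]
(330, 128) [0.765 0.06  0.114]
(222, 176) [0.618 0.392 0.118]
(330, 172) [0.625 0.063 0.117]
(275, 172) [0.628 0.231 0.115]
(275, 140) [0.729 0.231 0.115]
(228, 237) [0.434 0.374 0.106]
(338, 229) [0.459 0.036 0.002]
(255, 234) [0.442 0.295 0.096]
(312, 230) [0.45  0.122 0.095]
(282, 233) [0.444 0.214 0.084]
(308, 184) [0.586 0.131 0.132]
(290, 181) [0.607 0.188 0.074]
(325, 181) [0.594 0.08  0.132]
(308, 205) [0.531 0.133 0.07 ]
(284, 217) [0.493 0.207 0.085]
(333, 215) [0.498 0.055 0.069]
(252, 203) [0.542 0.309 0.061]
(310, 222) [0.479 0.127 0.057]
(345, 222) [ 0.482  0.012 -0.   ]
(365, 195) [ 0.567 -0.054  0.021]
(395, 150) [ 0.667 -0.12   0.207]
(405, 190) [ 0.523 -0.103  0.368]
(188, 184) [0.613 0.521 0.023]
(253, 222) [0.482 0.305 0.06 ]
5883 0.11724616852952627 ((0.7372020483016968, 0.223276749253273), (0.27411046624183655, 0.4399264454841614), 4.253913879394531)
[[ 0.58420825  0.4324677 ]
 [ 0.6168405  -0.00624679]
 [ 0.89019585  0.0140858 ]
 [ 0.8575636   0.4528003 ]]
press [[ 0.511 -0.145  0.039]
 [ 0.703 -0.074  0.369]]
```

View pics/tc.png

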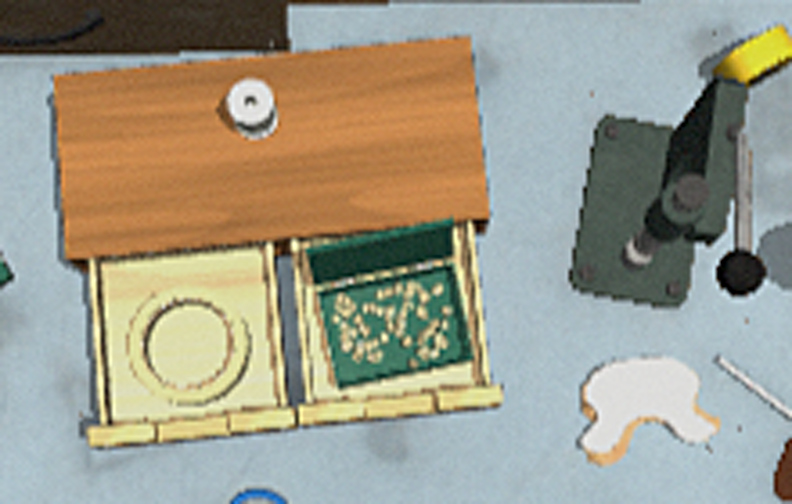

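The crop shows the open tin in the right (-y) drawer: interior at crop (390,325), lid leaning back at (380,250), drawer front from (300,410) to (500,395). The tape is in the left drawer. The tin is large, roughly 90 x 123 mm, so the choice is confirmed.

```bash
python3 - <<'E'
from h import *
P,ok,im=cloud('t0')
g=im.astype(int); green=(g[...,1]>g[...,0]+25)&ok
box=np.zeros_like(ok); box[172:228,280:338]=1
L=green&box&(P[...,2]>.09); q=P[L]
print('lid',len(q),q.min(0).round(3),q.max(0).round(3))
c=q.mean(0); n=np.linalg.svd(q-c)[2][2]; n*=np.sign(-n[0]); print(c.round(3),n.round(3),'yaw',np.degrees(np.arctan2(-n[1],-n[0])),'tilt',np.degrees(np.arcsin(n[2])))
top=q[q[:,2]>np.percentile(q[:,2],85)]; print('toplid',top.mean(0).round(3),top[:,1].min(),top[:,1].max())
B=green&box&(P[...,2]<.088)&(P[...,2]>.06); print('tinbody rect',cv2.minAreaRect(P[B][:,:2].astype(np.float32)))
# chest top brown
br=ok&(g[...,0]>g[...,2]+50)&(abs(P[...,2]-.117)<.006); br[:,:208]=0;br[:,345:]=0;br[:118]=0;br[195:]=0
r=cv2.minAreaRect(P[br][:,:2].astype(np.float32)); print('chest',r,cv2.boxPoints(r).round(3).tolist())
# right drawer front top
f=ok&(P[...,2]>.1)&(P[...,2]<.114)&(P[...,0]<.5)&(P[...,0]>.4); f[:,:210]=0;f[:,345:]=0
for lo,hi in [(.0,.22),(.22,.42)]:
    m=f&(P[...,1]>lo)&(P[...,1]<hi); a=P[m]; print('front',len(a),cv2.minAreaRect(a[:,:2].astype(np.float32)),a.min(0).round(3),a.max(0).round(3))
E
```

```text
lid 380 [0.476 0.078 0.09 ] [0.608 0.198 0.179]
[0.583 0.139 0.137] [-0.935 -0.206  0.287] yaw 12.429124892295588 tilt 16.674372875600227
toplid [0.589 0.138 0.174] 0.08156702174539883 0.1981918215842952
tinbody rect ((0.5510417819023132, 0.13109034299850464), (0.12804225087165833, 0.1224297508597374), 11.213415145874023)
chest ((0.6804093718528748, 0.2317177802324295), (0.16308432817459106, 0.35917627811431885), 4.660088539123535) [[0.5849999785423279, 0.40400001406669617], [0.6140000224113464, 0.04600000008940697], [0.7760000228881836, 0.05900000035762787], [0.746999979019165, 0.4169999957084656]]
front 212 ((0.4578183591365814, 0.12924307584762573), (0.016307085752487183, 0.17930307984352112), 4.826957702636719) [0.442 0.04  0.101] [0.473 0.218 0.114]
front 191 ((0.4426417946815491, 0.30320626497268677), (0.01665591076016426, 0.16578185558319092), 4.846478462219238) [0.428 0.221 0.1  ] [0.455 0.386 0.114]
```

Call:
play_rows([
  [[0,0,0,-0.6,0,0,-0.85],[0,0,0,-0.6,0,0,-0.85],[0,0,0,-0.4,0,0,-0.85],[0,0,0,0,0,0,-0.85],[0,0,0,0,0,0,-0.85],[0,0,0,0,0,0,0]],
])

```text
time_s: 0.6
tcp_pos: [0.2338, 0.6331, 0.2952]
ee_rot: [-0.046, 0.999, -0.0, -0.0]
ft_force: [0.5, 0.5, -0.0]
gripper_width: 0.0119
grasp_force: 0.0
```

Call:
play_rows([
  [[0,-0.52,-0.72,0,0,0,0],[0,-0.52,-0.72,0,0,0,0],[0,-0.52,-0.72,0,0,0,0],[0,-0.52,-0.72,0,0,0,0],[0,-0.52,-0.72,0,0,0,0],[0,-0.52,-0.72,0,0,0,0],[0,-0.52,-0.72,0,0,0,0],[0,-0.52,-0.72,0,0,0,0],[0,-0.52,-0.72,0,0,0,0],[0,-0.52,-0.72,0,0,0,0],[0,-0.52,-0.72,0,0,0,0],[0,-0.52,-0.72,0,0,0,0]],
])

```text
time_s: 1.6
tcp_pos: [0.5144, 0.3102, 0.2945]
ee_rot: [-0.044, 0.999, -0.0, -0.001]
ft_force: [0.1, 0.5, -0.3]
gripper_width: -0.0002
grasp_force: 0.0
```

Call:
play_rows([
  [[0,-0.52,-0.72,0,0,0,0],[0,-0.52,-0.72,0,0,0,0],[0,-0.52,-0.72,0,0,0,0],[0,-0.52,-0.72,0,0,0,0],[0,-0.52,-0.72,0,0,0,0],[0,-0.52,-0.72,0,0,0,0],[0,0,0,0,0,0,-0.6],[0,0,0,0,0,0,-0.6],[0,0,0,0,0,0,0]],
])

```text
time_s: 2.35
tcp_pos: [0.654, 0.1501, 0.2939]
ee_rot: [-0.107, 0.994, 0.0, -0.001]
ft_force: [-0.3, -0.1, 0.8]
gripper_width: -0.0002
grasp_force: 0.0
```

```bash
python3 - <<'E'
from h import *
snap('wrist','w1'); snap('top','t1')
P,ok,im=cloud('w1')
g=im.astype(int); green=(g[...,1]>g[...,0]+25)&ok&(P[...,2]>.09)&(P[...,2]<.2)
q=P[green]; print(len(q))
if len(q)>50:
  top=q[q[:,2]>np.percentile(q[:,2],85)]; print(top.mean(0),q.min(0),q.max(0))
z=np.load('pics/t1.npz'); a=z['im'][90:270,150:430]; b=im
cv2.imwrite('pics/m1.png',np.vstack([cv2.resize(b,(480,300)),cv2.resize(a,(480,300))])[:,:,::-1])
E
```

```text
998
[0.58900659 0.14000973 0.17297876] [0.57653573 0.08191939 0.14245094] [0.60428835 0.20151587 0.17483998]
```

View pics/m1.png

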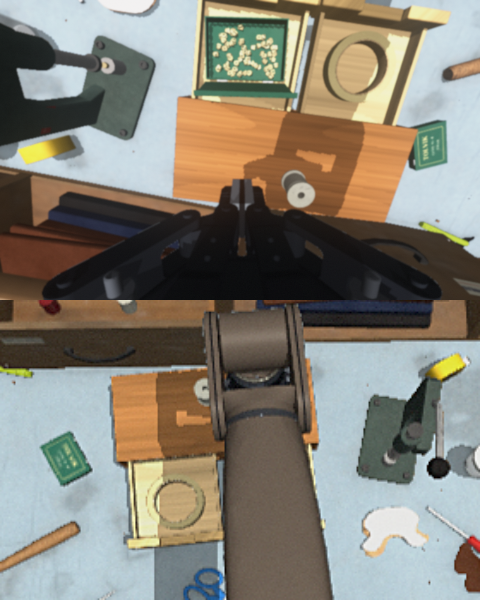

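The wrist view shows the lid's top edge at (245,95) in front of the fingers, the chest top below them, and the spool well to the side at (297,188). Descending behind the lid is clear.

Call:
play_rows([
  [[0,0,0,0.73,0,0,0],[0,0,0,0.73,0,0,0],[0,0,0,0.73,0,0,0],[0,0,0,0.73,0,0,0],[0,0,0,0.73,0,0,0],[0,0,0,0,0,0,0],[0,0.3,0,0,0,0,0],[0,0.3,0,0,0,0,0],[0,0.3,0,0,0,0,0],[0,0.2,0,0,0,0,0],[0,0,0,0,0,0,0]],
])

```text
time_s: 3.37
tcp_pos: [0.6103, 0.1419, 0.1509]
ee_rot: [-0.108, 0.994, -0.0, 0.001]
ft_force: [-0.3, 0.5, 0.7]
gripper_width: 0.0001
grasp_force: 0.0
```

Call:
play_rows([
  [[0,0.06,0,0,0,0,0],[0,0.06,0,0,0,0,0],[0,0.06,0,0,0,0,0],[0,0.06,0,0,0,0,0],[0,0.06,0,0,0,0,0],[0,0.06,0,0,0,0,0],[0,0.06,0,-0.01,0,0,0],[0,0.06,0,-0.01,0,0,0],[0,0.06,0,-0.01,0,0,0],[0,0.06,0,-0.01,0,0,0],[0,0.06,0,-0.01,0,0,0],[0,0.06,0,-0.01,0,0,0]],
])

```text
time_s: 4.37
tcp_pos: [0.5826, 0.1353, 0.1518]
ee_rot: [-0.108, 0.994, 0.0, 0.0]
ft_force: [0.6, -0.7, -0.5]
gripper_width: -0.0001
grasp_force: 0.2
```

```bash
cat > lid.py <<'E'
import sys
from h import *
f=sys.argv[1]; s=get_state(); snap('wrist',f)
P,ok,im=cloud(f); g=im.astype(int)
m=(g[...,1]>g[...,0]+25)&ok&(P[...,2]>.05)&(P[...,2]<.2)&(abs(P[...,1]-.135)<.08)&(P[...,0]>.44)&(P[...,0]<.63)
q=P[m]; print(len(q),'tcp',np.round(s['tcp_pos'],4),'f',np.round(s['ft_force'],2),s['time_s'])
h=q[q[:,2]>.094]
print('n high',len(h), h.min(0).round(3) if len(h) else '', h.max(0).round(3) if len(h) else '')
if len(h)>60:
  c=h.mean(0); n=np.linalg.svd(h-c,full_matrices=False)[2][2]; n*=np.sign(n[2]); print(c.round(3),n.round(3))
print('lo rect',cv2.minAreaRect(q[:,:2].astype(np.float32)))
E
python3 lid.py w2
```

```text
14444 tcp [0.5826 0.1353 0.1518] f [ 0.59 -0.74 -0.5 ] 4.3667
n high 3495 [0.553 0.057 0.108] [0.614 0.196 0.175]
[0.567 0.133 0.173] [0.783 0.148 0.604]
lo rect ((0.5458271503448486, 0.11838309466838837), (0.11420006304979324, 0.14843818545341492), 11.692472457885742)
```

View pics/w2.png

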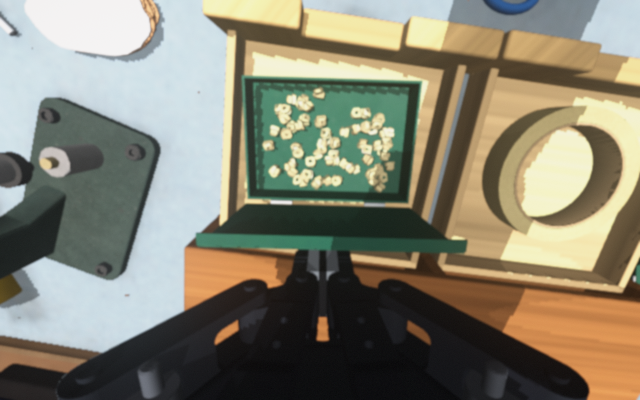

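The lid is pushed to near upright: its top edge runs along row 242, columns 197–465, with the fingers behind it at (325,262). The tin is still in place. I continue along the arc.

Call:
play_rows([
  [[0,0.06,0,0,0,0,0],[0,0.06,0,0,0,0,0],[0,0.06,0,0,0,0,0],[0,0.06,0,0,0,0,0],[0,0.06,0,0,0,0,0],[0,0.06,0,0,0,0,0],[0,0.06,0,0.01,0,0,0],[0,0.06,0,0.01,0,0,0],[0,0.06,0,0.01,0,0,0],[0,0.06,0,0.01,0,0,0],[0,0.06,0,0.01,0,0,0]],
])

```text
time_s: 5.33
tcp_pos: [0.5568, 0.1297, 0.1497]
ee_rot: [-0.108, 0.994, -0.0, -0.0]
ft_force: [-0.7, 0.4, 0.1]
gripper_width: -0.0
grasp_force: 0.2
```

Call:
play_rows([
  [[0,0.057,0,0.025,0,0,0],[0,0.057,0,0.025,0,0,0],[0,0.057,0,0.025,0,0,0],[0,0.057,0,0.025,0,0,0],[0,0.057,0,0.025,0,0,0],[0,0.057,0,0.025,0,0,0],[0,0.057,0,0.025,0,0,0]],
])

```text
time_s: 5.92
tcp_pos: [0.5412, 0.1262, 0.1426]
ee_rot: [-0.108, 0.994, -0.0, -0.0]
ft_force: [0.9, 0.7, -0.0]
gripper_width: -0.0005
grasp_force: 0.1
```

```bash
python3 lid.py w3
```

```text
9326 tcp [0.5412 0.1262 0.1426] f [ 0.88  0.72 -0.02] 5.9167
n high 3433 [0.507 0.066 0.094] [0.578 0.179 0.156]
[0.526 0.109 0.149] [0.704 0.143 0.696]
lo rect ((0.5287848711013794, 0.12155276536941528), (0.0822918713092804, 0.1317692995071411), 10.861551284790039)
```

View pics/w3.png

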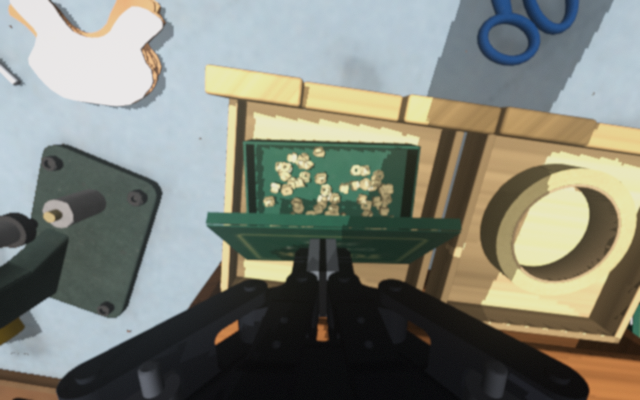

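The lid leans forward: its front edge is at row 222 and the fingers are on its back at (322,260). The tin is not displaced. I go on along the arc.

Call:
play_rows([
  [[0,0.05,0,0.036,0,0,0],[0,0.05,0,0.036,0,0,0],[0,0.05,0,0.036,0,0,0],[0,0.05,0,0.036,0,0,0],[0,0.05,0,0.036,0,0,0],[0,0.05,0,0.036,0,0,0],[0,0.05,0,0.036,0,0,0]],
])

```text
time_s: 6.55
tcp_pos: [0.5276, 0.1232, 0.1325]
ee_rot: [-0.108, 0.994, -0.0, -0.0]
ft_force: [-0.5, -0.0, 0.1]
gripper_width: -0.0001
grasp_force: 0.1
```

Call:
play_rows([
  [[0,0.038,0,0.05,0,0,0],[0,0.038,0,0.05,0,0,0],[0,0.038,0,0.05,0,0,0],[0,0.038,0,0.05,0,0,0],[0,0.038,0,0.05,0,0,0],[0,0.038,0,0.05,0,0,0],[0,0.038,0,0.05,0,0,0]],
])

```text
time_s: 7.13
tcp_pos: [0.5173, 0.1209, 0.1184]
ee_rot: [-0.108, 0.994, -0.0, 0.0]
ft_force: [0.3, 0.6, 0.6]
gripper_width: -0.0005
grasp_force: 0.1
```

Call:
play_rows([
  [[0,0.034,0,0.055,0,0,0],[0,0.034,0,0.055,0,0,0],[0,0.034,0,0.055,0,0,0],[0,0.034,0,0.055,0,0,0],[0,0.034,0,0.055,0,0,0],[0,0.034,0,0.055,0,0,0],[0,0.034,0,0.055,0,0,0]],
])

```text
time_s: 7.72
tcp_pos: [0.508, 0.1189, 0.103]
ee_rot: [-0.108, 0.994, -0.0, -0.0]
ft_force: [1.1, -0.4, -0.0]
gripper_width: -0.0002
grasp_force: 0.1
```

Call:
play_rows([
  [[0,0.02,0,0.05,0,0,0],[0,0.02,0,0.05,0,0,0],[0,0.02,0,0.05,0,0,0],[0,0.02,0,0.05,0,0,0],[0,0.02,0,0.05,0,0,0],[0,0,0,0,0,0,0],[0,0,0,0,0,0,0]],
])

```text
time_s: 8.3
tcp_pos: [0.504, 0.118, 0.093]
ee_rot: [-0.108, 0.994, 0.0, -0.0]
ft_force: [0.8, 0.0, 0.7]
gripper_width: -0.0001
grasp_force: 0.0
```

```bash
python3 lid.py w4
```

```text
7884 tcp [0.504 0.118 0.093] f [0.76 0.01 0.7 ] 8.3
n high 41 [0.493 0.083 0.096] [0.52  0.122 0.145]
lo rect ((0.5248258113861084, 0.12227167189121246), (0.07613694667816162, 0.1323639154434204), 10.515716552734375)
```

View pics/w4.png

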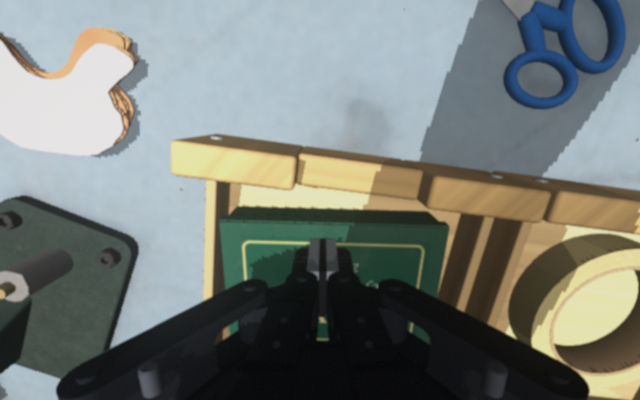

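The lid is almost flat: its front edge is at row 215 and the fingertips are above it at (322,255). Now a gentle press, a little nearer the front edge.

Call:
play_rows([
  [[0,0.06,0,0.04,0,0,0],[0,0.06,0,0.04,0,0,0],[0,0,0,0.03,0,0,0],[0,0,0,0.02,0,0,0],[0,0,0,0,0,0,0]],
])

```text
time_s: 8.77
tcp_pos: [0.4995, 0.117, 0.0882]
ee_rot: [-0.108, 0.994, -0.0, -0.0]
ft_force: [0.3, 0.4, -0.4]
gripper_width: -0.0003
grasp_force: 0.1
```

Call:
play_rows([
  [[0,0,0,0.02,0,0,0],[0,0,0,0.02,0,0,0],[0,0,0,0,0,0,0],[0,0,0,0,0,0,0]],
])

```text
time_s: 9.1
tcp_pos: [0.5007, 0.1171, 0.0879]
ee_rot: [-0.108, 0.994, -0.0, 0.001]
ft_force: [-1.2, -0.1, 6.2]
gripper_width: -0.0001
grasp_force: 2.9
```

Call:
play_rows([
  [[0,0,0,0,0,0,0],[0,0,0,-0.1,0,0,0],[0,0,0,-0.4,0,0,0],[0,0,0,-0.7,0,0,0],[0,0,0,-0.7,0,0,0],[0,0,0,-0.7,0,0,0.65],[0,0,0,0,0,0,0.65],[0,0,0,0,0,0,0]],
])

```text
time_s: 9.77
tcp_pos: [0.5008, 0.1171, 0.1929]
ee_rot: [-0.04, 0.999, -0.0, 0.002]
ft_force: [0.5, 0.5, -0.5]
gripper_width: 0.0003
grasp_force: 0.0
```

```bash
python3 lid.py w5; python3 - <<'E'
from h import *
s=get_state(); print(s['tcp_pos'],s['ee_rot'])
P,ok,im=cloud('w5'); g=im.astype(int)
m=(g[...,1]>g[...,0]+25)&ok&(abs(P[...,2]-.088)<.02)&(P[...,0]<.62)&(abs(P[...,1]-.13)<.08)
q=P[m]; A=np.c_[q[:,:2],np.ones(len(q))]; c=np.linalg.lstsq(A,q[:,2],rcond=None)[0]; print('lid slope x,y',c, q.mean(0))
f=ok&(P[...,2]>.103)&(P[...,2]<.116)&(P[...,0]<.5)&(P[...,0]>.4)&(P[...,1]>0)&(P[...,1]<.222)
print('front',cv2.minAreaRect(P[f][:,:2].astype(np.float32)))
E
```

```text
6360 tcp [0.5008 0.1171 0.1929] f [ 0.46  0.55 -0.55] 9.7667
n high 3 [0.49  0.11  0.194] [0.493 0.125 0.197]
lo rect ((0.5293734669685364, 0.12188105285167694), (0.08680257201194763, 0.11962548643350601), 11.705798149108887)
[0.49967202 0.11706355 0.19093419] [-4.11041134e-02  9.99154682e-01 -5.07162456e-06  6.10892184e-04]
lid slope x,y [0.00075645 0.00447698 0.08447698] [0.52031954 0.11595044 0.08538968]
front ((0.4584773778915405, 0.13183557987213135), (0.01793486811220646, 0.18255749344825745), 5.760836601257324)
```

View pics/w5.png

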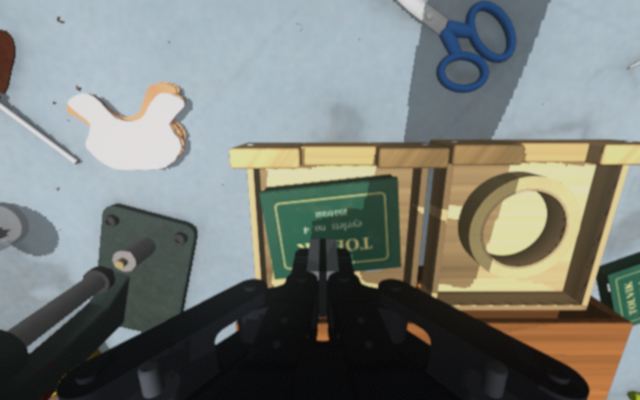

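The lid is shut and flat (slope about 0.001–0.004), and the drawer and tape are unchanged. Next I go in front of the drawer's front panel.

Call:
play_rows([
  [[0,0.3,0.07,0,0,0,0],[0,0.3,0.07,0,0,0,0],[0,0.3,0.07,0,0,0,0],[0,0.3,0.07,0,0,0,0],[0,0.3,0.07,0,0,0,0],[0,0.3,0.05,0,0,0,0],[0,0,0,0,0,0,0]],
])

```text
time_s: 10.4
tcp_pos: [0.4237, 0.1274, 0.1882]
ee_rot: [-0.042, 0.999, 0.0, -0.002]
ft_force: [0.6, -0.8, -0.7]
gripper_width: -0.0003
grasp_force: 0.0
```

Call:
play_rows([
  [[0,0,0,0.5,0,0,0],[0,0,0,0.5,0,0,0],[0,0,0,0.4,0,0,0],[0,0,0,0,0,0,0]],
])

```text
time_s: 10.73
tcp_pos: [0.4235, 0.1268, 0.1299]
ee_rot: [-0.041, 0.999, -0.0, -0.004]
ft_force: [-0.8, -0.9, -0.5]
gripper_width: -0.0003
grasp_force: 0.0
```

Call:
play_rows([
  [[0,0,0,0.4,0,0,0],[0,0,0,0.4,0,0,0],[0,0,0,0.4,0,0,0],[0,0,0,0.2,0,0,0],[0,0,0,0,0,0,0]],
])

```text
time_s: 11.15
tcp_pos: [0.4252, 0.127, 0.0767]
ee_rot: [-0.041, 0.999, -0.0, -0.002]
ft_force: [-0.7, 0.3, 1.5]
gripper_width: 0.0001
grasp_force: 0.0
```

```bash
python3 - <<'E'
from h import *
s=get_state(); print(s['tcp_pos'],s['ee_rot'],s['ft_force'],s['q'])
E
```

```text
[0.42518918 0.12697915 0.07668495] [-4.05446570e-02  9.99175341e-01 -6.08309569e-05 -2.18311172e-03] [-0.69083461  0.27727459  1.50926957] [ 6.08397823e-02 -3.33287342e-02  2.24111646e+00 -4.10163027e-05
  9.38172729e-01 -1.59104396e+00]
```

Call:
play_rows([
  [[0,-0.08,0,0,0,0,0],[0,-0.08,0,0,0,0,0],[0,-0.08,0,0,0,0,0],[0,-0.05,0,0,0,0,0],[0,-0.05,0,0,0,0,0],[0,-0.05,0,0,0,0,0],[0,-0.05,0,0,0,0,0],[0,-0.05,0,0,0,0,0],[0,-0.05,0,0,0,0,0],[0,-0.06,0,0,0,0,0],[0,-0.06,0,0,0,0,0],[0,-0.06,0,0,0,0,0]],
])

```text
time_s: 12.15
tcp_pos: [0.4552, 0.1295, 0.0784]
ee_rot: [-0.04, 0.999, 0.0, -0.0]
ft_force: [-0.8, 0.7, 1.6]
gripper_width: -0.0001
grasp_force: 0.9
```

Call:
play_rows([
  [[0,-0.08,0,0,0,0,0],[0,-0.08,0,0,0,0,0],[0,-0.08,0,0,0,0,0],[0,-0.08,0,0,0,0,0],[0,-0.08,0,0,0,0,0],[0,-0.08,0,0,0,0,0],[0,-0.08,0,0,0,0,0],[0,-0.08,0,0,0,0,0]],
])

```text
time_s: 12.82
tcp_pos: [0.4809, 0.1316, 0.0783]
ee_rot: [-0.04, 0.999, 0.0, -0.0]
ft_force: [-1.3, 0.7, 0.0]
gripper_width: -0.0001
grasp_force: 0.9
```

Call:
play_rows([
  [[0,-0.08,0,0,0,0,0],[0,-0.08,0,0,0,0,0],[0,-0.08,0,0,0,0,0],[0,-0.08,0,0,0,0,0],[0,-0.08,0,0,0,0,0],[0,-0.08,0,0,0,0,0],[0,-0.08,0,0,0,0,0],[0,-0.08,0,0,0,0,0],[0,-0.08,0,0,0,0,0],[0,-0.08,0,0,0,0,0],[0,-0.08,0,0,0,0,0],[0,-0.08,0,0,0,0,0]],
])

```text
time_s: 13.82
tcp_pos: [0.5192, 0.1347, 0.0784]
ee_rot: [-0.04, 0.999, 0.0, -0.0]
ft_force: [-0.2, 0.8, -0.4]
gripper_width: -0.0001
grasp_force: 0.9
```

Call:
play_rows([
  [[0,-0.08,0,0,0,0,0],[0,-0.08,0,0,0,0,0],[0,-0.08,0,0,0,0,0],[0,-0.08,0,0,0,0,0],[0,-0.08,0,0,0,0,0],[0,-0.08,0,0,0,0,0],[0,-0.08,0,0,0,0,0],[0,-0.08,0,0,0,0,0],[0,-0.08,0,0,0,0,0],[0,-0.08,0,0,0,0,0],[0,-0.08,0,0,0,0,0],[0,0,0,0,0,0,0]],
])

```text
time_s: 14.82
tcp_pos: [0.5551, 0.1374, 0.0787]
ee_rot: [-0.04, 0.999, -0.0, 0.001]
ft_force: [0.2, -0.9, -0.4]
gripper_width: 0.0002
grasp_force: 0.1
```

```bash
cat > op.py <<'E'
import sys
from h import *
s=get_state(); print(s['tcp_pos'],s['ft_force'],s['time_s'])
f=sys.argv[1]; snap('wrist',f); P,ok,im=cloud(f)
c=np.array([.680,.2317]); a=np.radians(4.7); R=np.array([[np.cos(a),-np.sin(a)],[np.sin(a),np.cos(a)]])
L=(P[...,:2]-c)@R
for nm,lo,hi in [('R',-.175,-.03),('L',.03,.175)]:
    m=ok&(P[...,2]>.101)&(P[...,2]<.112)&(L[...,1]>lo)&(L[...,1]<hi)&(L[...,0]<-.0825)
    if m.sum()>20: print(nm,m.sum(),np.percentile(L[m][:,0],[1,50,99]).round(4))
E
python3 op.py w6
```

```text
[0.55512995 0.13736428 0.07874824] [ 0.19908685 -0.85802493 -0.43879215] 14.8167
R 2493 [-0.1429 -0.1198 -0.1057]
L 29 [-0.2221 -0.2216 -0.2213]
```

Call:
play_rows([
  [[0,-0.05,0,0,0,0,0],[0,-0.05,0,0,0,0,0],[0,-0.05,0,0,0,0,0],[0,-0.05,0,0,0,0,0],[0,-0.05,0,0,0,0,0],[0,-0.05,0,0,0,0,0],[0,-0.05,0,0,0,0,0],[0,-0.05,0,0,0,0,0],[0,0,0,0,0,0,0]],
])

```text
time_s: 15.62
tcp_pos: [0.5706, 0.1388, 0.0785]
ee_rot: [-0.04, 0.999, 0.0, 0.001]
ft_force: [-0.1, 0.2, -0.4]
gripper_width: -0.0004
grasp_force: 0.0
```

Call:
play_rows([
  [[0,-0.04,0,0,0,0,0],[0,-0.04,0,0,0,0,0],[0,-0.04,0,0,0,0,0],[0,0,0,0,0,0,0]],
])

```text
time_s: 15.95
tcp_pos: [0.5751, 0.1393, 0.0784]
ee_rot: [-0.04, 0.999, 0.0, 0.0]
ft_force: [-0.9, 0.0, -0.2]
gripper_width: 0.0
grasp_force: 0.3
```

Call:
play_rows([
  [[0,-0.03,0,0,0,0,0],[0,-0.03,0,0,0,0,0],[0,-0.03,0,0,0,0,0],[0,0,0,0,0,0,0]],
])

```text
time_s: 16.28
tcp_pos: [0.5786, 0.1395, 0.0784]
ee_rot: [-0.04, 0.999, 0.0, 0.0]
ft_force: [-0.7, 0.5, -0.7]
gripper_width: 0.0002
grasp_force: 0.4
```

Call:
play_rows([
  [[0,-0.03,0,0,0,0,0],[0,-0.02,0,0,0,0,0],[0,0,0,0,0,0,0]],
])

```text
time_s: 16.53
tcp_pos: [0.5797, 0.1396, 0.0783]
ee_rot: [-0.04, 0.999, -0.0, -0.001]
ft_force: [-3.8, 0.6, 2.6]
gripper_width: -0.0003
grasp_force: 2.0
```

Call:
play_rows([
  [[0,-0.02,0,0,0,0,0],[0,-0.02,0,0,0,0,0],[0,0,0,0,0,0,0]],
])

```text
time_s: 16.78
tcp_pos: [0.5797, 0.1396, 0.0783]
ee_rot: [-0.041, 0.999, -0.0, -0.003]
ft_force: [-8.1, -0.7, 6.0]
gripper_width: -0.0
grasp_force: 4.5
```

It is firmly at the stop: force rising with no motion. Holding briefly, then backing off and checking.

Call:
play_rows([
  [[0,0,0,0,0,0,0],[0,0,0,0,0,0,0],[0,0.1,0,0,0,0,0],[0,0.3,0,0,0,0,0],[0,0.4,0,0,0,0,0],[0,0.3,0,-0.5,0,0,0],[0,0,0,-0.8,0,0,0],[0,0,0,-0.8,0,0,0],[0,0,0,-0.8,0,0,0],[0,0,0,0,0,0,0]],
])

```text
time_s: 17.62
tcp_pos: [0.5432, 0.1366, 0.2033]
ee_rot: [-0.04, 0.999, 0.0, 0.009]
ft_force: [0.5, -0.1, 1.1]
gripper_width: -0.0003
grasp_force: 0.0
```

```bash
python3 op.py w7; python3 - <<'E'
from h import *
snap('scene','s7')
im=np.load('pics/s7.npz')['im'][110:270,190:450]
w=np.load('pics/w7.npz')['im']
cv2.imwrite('pics/m7.png',np.vstack([cv2.resize(w,(480,300)),cv2.resize(im,(480,295))])[:,:,::-1])
E
```

```text
[0.54323374 0.13662735 0.20328462] [ 0.50109706 -0.10819441  1.10095501] 17.6167
R 1474 [-0.0981 -0.0911 -0.0826]
L 2021 [-0.2389 -0.231  -0.2237]
```

View pics/m7.png

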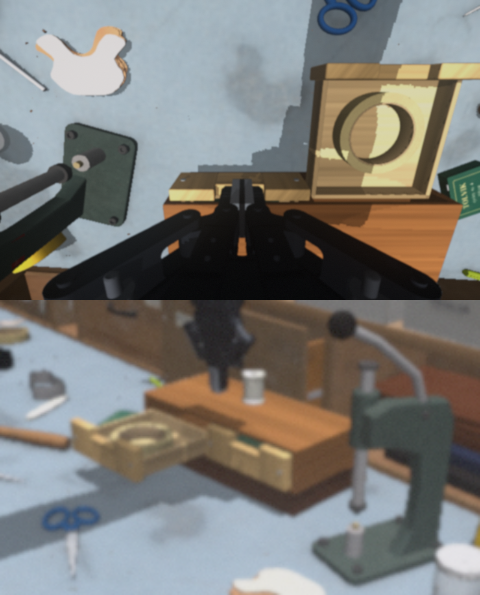

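The right drawer is home (outer face at about -98 mm, nominally -97). The left drawer still stands open with the tape, the spool is standing, and the arm is clear.

```bash
python3 -c "
from cell import *
print(sign_off())"
```

```text
the job is handed in; nothing more can be done
None
```

The tin's lid is shut and its drawer (the right one) is fully home. The other drawer is still open with its tape roll, I saw nothing else disturbed, and the job was handed in with the arm clear; no verdict came back.

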